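# Reset the microscope lamp interlock and pull its key

### The job

The interlock on the microscope lamp supply, the white unit with the grey lamp dome on its top, has tripped. Turn its key clockwise as far as it goes to reset it, turn it back to where it started (the only position in which it comes out), pull the key straight up out of the lock and put it in the shallow metal tray. Leave the other unit's key, the jar, the dishes and the tissue box alone.

Things in the scene. Friction and masses are not known exactly. Their poses are not given: they have to be found in the camera images.
- key_head (a point): Centre of the flat black head of the key to use, which stands upright, loose, in the lock of the unit with the dome. Head: 32 mm wide (x), 9 mm thick (y: pinch across this), 30 mm high; z up, along the key's axis. Under it a stem 14 x 7 mm, 7 mm high, then a collar 18 mm across, 5 mm high, that rests on the lock face. Seated, this point is 27 mm above the lock face. Key weighs 25 to 50 g.
- key_tip (a point): Lower, rounded end of that key's steel blade (it falls over when let go), on the key's axis, 59 mm below the head's centre (same axes); the key is 74 mm long. 32 mm of blade are in the lock, with about 1 mm of play; the key is clear once raised 32 mm. A tooth at the tip holds it in unless it is within about 15 degrees of the start position.
- lock (a joint): Angle of the lock cylinder in the unit with the dome, rad: 0 at the start, where the key comes out (long black mark); grows as the key turns clockwise seen from above, to a stop at 1.31 (75 degrees, short black mark). It stays where it is left; friction 0.04 N m.
- lock_face (a point): Centre of the steel face of that lock, on its vertical turning axis, 3 mm above the top of the unit. At the start the key's x and y axes are those of this point.
- lamp_unit: Fixed white metal box with the lock to be used: 120 mm (x) by 110 mm (y), 65 mm high, origin at the centre of its underside. Its lock axis is 20 mm from the centre towards its -x. A grey lamp dome, 38 mm in diameter and 36 mm high, stands on top, 36 mm from the centre towards +x (56 mm from the lock axis). This tells it from the other unit.
- handle_unit: The other white box, fixed, same size, with the same lock and an identical key, but with a steel bar handle (70 mm long, 25 mm high) in place of the dome. Not to be used.
- other_lock (a joint): Angle of the lock and key on the handle unit, rad: 0 at the start, must stay there.
- tray: Fixed shallow aluminium tray for keys: 160 mm (x) by 140 mm (y) outside, walls 4 mm thick, rim 22 mm high, floor about 4 mm thick; origin at the centre of its underside. The key may lie in it any way round.
- jar: Bystander: amber glass jar, 52 mm in diameter, 75 mm high; origin under its centre.
- dishes: Bystander: stack of three culture dishes, 92 mm in diameter, 44 mm high; origin under its centre.
- tissue_box: Bystander: white tissue carton with a green band, 120 by 210 mm, 80 mm high; origin under its centre.
Things that resemble listed ones, but are neither listed nor needed, are in the scene too. Leave any green or turquoise look-alike of the lamp_unit alone.

How it is judged:
By the outcome, as a careful person would: the job done as asked, in the order asked, and still so for the second after the job is handed in, with the robot touching nothing.
It also fails if it takes over 51 s, if anything falls off the work surface, if the arm or the gripper's body presses on something with over 40 N, if the wrist force passes 120 N, or if a joint passes its speed limit or range.

### The arm

A 7-joint arm with a two-finger parallel gripper is mounted at the origin on the work surface. World frame = base frame: x ahead of the robot, y to its left, z up, the work surface at z = 0. Lengths are in m, angles in rad, forces in N, time in s.
With the tool pointing down it reaches from about 0.425 to 0.95 m from the base axis. Payload 4.7 kg.
Tool frame: the origin (TCP) lies midway between the tips of the shut fingers; the grasp point (between the pads) lies 19 mm behind it; z points along the fingers, y is the line along which they close (so a half turn about z gives the same grasp; the last joint's range is limited). The gripper opens to 87 mm and grips with 3 to 60 N. Pads are 19 mm wide; open, the fingers measure 117 mm over their backs; the gripper's body (75 mm by 190 mm) begins 51 mm behind the grasp point.
Start: joints at [-1.326, 0.469, -0.049, 1.532, 0.024, 1.141, -0.082], TCP at [0.182, 0.65, 0.223] pointing down, gripper open.
Joint ranges: [-2.59, 2.59], [-0.33, 1.99], [-1.39, 1.29], [0.1, 2.45], [-1.04, 4.18], [0.21, 1.99], [-2.66, 2.66]. Speed limits (rad/s): [2.57, 2.57, 3.14, 3.14, 3.14, 3.14, 3.14].

### API

Orientations are given as a 3x3 rotation matrix whose columns are the frame's x, y, z axes.
In Python, from bench import sensors, cams, workorder gives the robot as it stands.
- The arm moves only by the tool jog_arm, never from a script. Its argument "rows" is a list of rows, each an object with "xyz": the shift along the tool's x, y, z normalised to -1 to 1, where 1 is 30 cm, a list of three; "delta_rot": the turn, a rotation vector about the tool's x, y, z normalised to -1 to 1, where 1 is 60 degrees, a list of three. In form: [{"xyz": [x, y, z], "delta_rot": [rx, ry, rz]}, ...]. A call has exactly 5 rows; each row is the pose to reach, as a shift and turn from the pose commanded when the call began, along the tool's axes at that moment; what a row does not reach only later rows make up. A row lasts 1/10 s, in which the tool goes at most 50 mm and 8.59 degrees, less where a joint would pass 70% of its speed; a pose out of reach is approached as far as the arm can. A call with a number of a shift or a turn outside -1 to 1 is refused whole. A call with a gripper value outside its range is refused whole. "claw" is the finger opening in mm, from 0 to 87, set as the call begins (left out, the last holds). The fingers move at their own pace and stop on an object; the grip force is fixed at half the most. Time passes only in rows, so rows that repeat a pose let the fingers close, or fill a call up. It gives the time, the measured TCP pose, the force, the opening and the grip force at its end, in the units of the state.
- sensors.get_state(): the state, without advancing time (a new reading comes with each control period).
- cams.get_image(name): name is "scene" or "top" or "wrist"; returns a dict with "img" (480x640x3 uint8, blue, green, red), "intrinsics" (3x3 intrinsics, pixels), "rvec" (rotation vector, rad) and "tvec" (3), from world to camera coordinates, as OpenCV has them. Camera axes: x right, y down, z forward; pixel columns grow to the right and rows downward; lengths in m; the calibration is good to about 2 mm. A picture is of the moment at which its call begins. There is no depth.
- workorder.sign_off(): hands the job in; it is judged then, once.
Trained networks look in the newest picture that a camera, given by its name, has taken for a name from the list of things; names that differ only in an ending like _2 or _b are one class to them, and where a whole thing is asked for, a point or a joint stands for the part that bears it (a point fixed in the world has none). Each returns a list of dicts, best first, with "confidence" (0 to 1); they miss things now and then, are a little off and sometimes report something else, mostly with a low value. They report only what shows in the picture. A call takes as long as a camera call. They do not tell look-alikes from the thing itself.
- cams.masks_of(camera, query): "mask" (480x640 bool, what is visible of it).
- cams.place_of(camera, query): "at" ([x, y, z] in m, in world coordinates, good to about 4 mm: a listed point, or the origin of a listed thing).
The state is a dict: "time": time; "qpos": joint angles; "joint_velocities": joint speeds; "joint_torque": joint torques, N m; "eef_pos": TCP position; "tcp_rot": TCP orientation; "ft_force": force on the tool from outside, world axes, zero at the start; "wrist_torque": the same for the moment, N m; "width": opening from 0.0 (shut) to 1.0 (fully open); "finger_force": force on a finger pad.
Only numpy, scipy, OpenCV 4.12 (cv2) and the standard library are available. Lean on these libraries where they do the work, as an engineer would, in place of code of your own. Each camera call takes 0.05 s, during which the arm holds its last target. There are 200 camera calls.

## Working session

There is one attempt and no reset: what is moved stays moved. The work goes in short steps, Python scripts to look and compute and a tool call to move; the robot and the scene stay as the last step left them, time stands still between calls to the robot, and variables do not carry over. Pictures are saved under pics/ and viewed, at most 10 in all, crops included, and the job is handed in when it is done.

Besides the shell and the picture viewer there is one more tool, called after "Call:" as a command line: name --argument value ..., lists and objects as JSON in quotes. jog_arm: Moves the arm, as the interface text tells. Scaled input: -1 to 1 covers 30 cm each way for a shift and 60 degrees each way for a turn. Its arguments: {"type":"object","properties":{"rows":{"type":"array","items":{"type":"object","properties":{"xyz":{"type":"array","items":{"type":"number","minimum":-1,"maximum":1}},"delta_rot":{"type":"array","items":{"type":"number","minimum":-1,"maximum":1}}}}},"claw":{"type":"number"}},"required":["rows"]}

```bash
mkdir -p pics; cat > h.py <<'E'
import numpy as np, cv2
from bench import sensors, cams, workorder
np.set_printoptions(precision=4, suppress=True)
def proj(im,P):
    return cv2.projectPoints(np.array(P,float).reshape(-1,1,3),im["rvec"],im["tvec"],im["intrinsics"],None)[0].reshape(-1,2)
def ray(im,uv,z):
    R=cv2.Rodrigues(np.array(im["rvec"],float))[0]; t=np.array(im["tvec"],float).ravel()
    d=R.T@np.linalg.inv(im["intrinsics"])@np.array([uv[0],uv[1],1.]); c=-R.T@t
    return c+d*(z-c[2])/d[2]
E
python3 - <<'E'
from h import *
ims={}
for c in ["top","scene"]:
    im=cams.get_image(c); cv2.imwrite(f"pics/{c}0.png",im["img"]); 
    for q in ["key_head","lock_face","lamp_unit","handle_unit","tray","jar","dishes","tissue_box"]:
        if c=="scene" and q in("jar","dishes","tissue_box"): continue
        for r in cams.place_of(c,q): print(c,q,np.array(r["at"]),round(r["confidence"],2),proj(im,r["at"])[0].round())
s=sensors.get_state(); print(s["time"],s["eef_pos"],s["tcp_rot"],s["ft_force"])
E
```

```text
top key_head [ 0.6355 -0.257   0.0951] 0.49 [362. 219.]
top lock_face [ 0.6829 -0.4523  0.0705] 0.69 [443. 202.]
top lock_face [ 0.4533 -0.2848  0.0672] 0.62 [371. 298.]
top lock_face [ 0.6312 -0.2591  0.0657] 0.59 [362. 222.]
top lamp_unit [ 0.6517 -0.2534 -0.002 ] 0.97 [357. 216.]
top lamp_unit [ 0.7049 -0.455   0.0013] 0.81 [436. 197.]
top lamp_unit [ 0.4711 -0.2797  0.0012] 0.79 [366. 288.]
top handle_unit [0.6102 0.2648 0.0031] 0.74 [150. 228.]
top tray [ 0.4894  0.0012 -0.002 ] 0.77 [254. 278.]
top dishes [ 0.7635 -0.1064 -0.0024] 0.98 [300. 171.]
top dishes [ 0.632  -0.26    0.0702] 0.22 [362. 222.]
scene key_head [ 0.6326 -0.2639  0.095 ] 0.68 [272. 267.]
scene key_head [ 0.7666 -0.1086 -0.0032] 0.36 [369. 299.]
scene lock_face [ 0.6818 -0.4482  0.0676] 0.84 [208. 335.]
scene lock_face [ 0.4538 -0.2815  0.065 ] 0.58 [223. 243.]
scene lock_face [ 0.6342 -0.2596  0.0707] 0.55 [275. 275.]
scene lock_face [ 0.632  -0.2579  0.0369] 0.28 [277. 286.]
scene lamp_unit [ 0.4706 -0.2773  0.0015] 0.97 [232. 266.]
scene lamp_unit [ 0.7068 -0.4516 -0.0037] 0.97 [220. 368.]
scene lamp_unit [ 0.6583 -0.255  -0.004 ] 0.58 [286. 305.]
scene tray [0.489  0.0048 0.0006] 0.64 [325. 224.]
0.75 [0.1825 0.6499 0.2226] [[-0.9628  0.2704  0.    ]
 [ 0.2704  0.9628  0.0001]
 [ 0.      0.0001 -1.    ]] [ 0.3532  0.3379 -0.038 ]
```

View pics/top0.png

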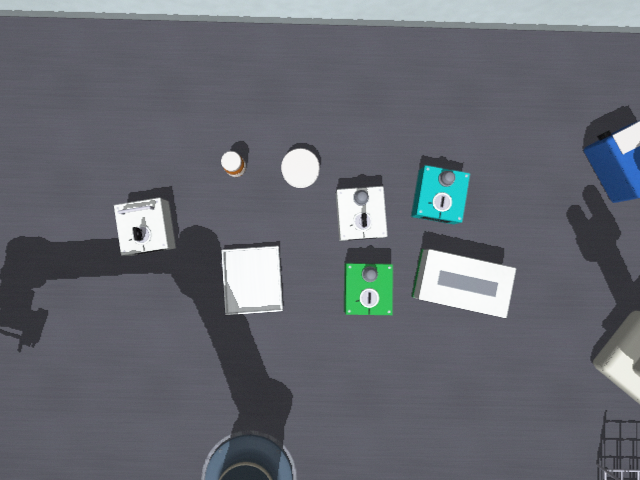

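View pics/scene0.png

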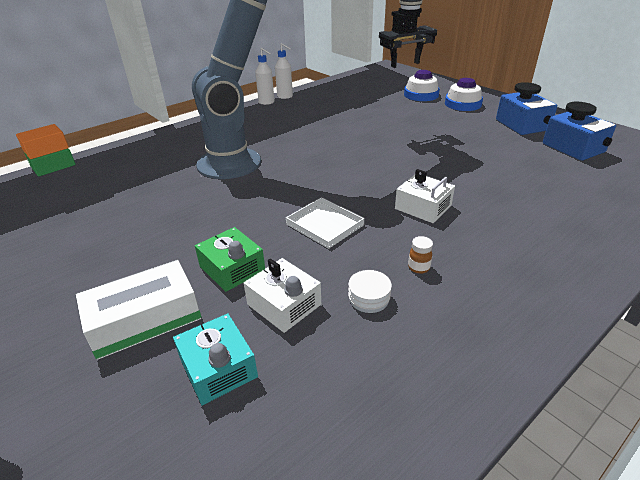

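The top view shows the white unit with the dome at about (362,213). Its key is at about (364,220), pointing roughly along world x. The tray is at (252,280) and the handle unit at (145,226), and the green and turquoise units are look-alikes. I'm moving towards the lamp unit with tool y along world y.

Call:
jog_arm --rows '[{"xyz":[-0.15,-0.06,0],"delta_rot":[0,0,-0.06]},{"xyz":[-0.3,-0.12,0],"delta_rot":[0,0,-0.12]},{"xyz":[-0.45,-0.19,0],"delta_rot":[0,0,-0.18]},{"xyz":[-0.6,-0.25,0],"delta_rot":[0,0,-0.24]},{"xyz":[-0.745,-0.31,0],"delta_rot":[0,0,-0.262]}]' --claw 87

```text
time: 1.25
eef_pos: [0.3742, 0.4984, 0.2228]
tcp_rot: [[-1.0, -0.002, 0.0], [-0.002, 1.0, 0.0], [-0.0, 0.0, -1.0]]
ft_force: [0.4, 0.8, -0.3]
width: 1.002
finger_force: 0.0
```

Call:
jog_arm --rows '[{"xyz":[-0.08,-0.14,0],"delta_rot":[0,0,0]},{"xyz":[-0.16,-0.28,0],"delta_rot":[0,0,0]},{"xyz":[-0.24,-0.42,0],"delta_rot":[0,0,0]},{"xyz":[-0.32,-0.56,0],"delta_rot":[0,0,0]},{"xyz":[-0.4,-0.7,0],"delta_rot":[0,0,0]}]'

```text
time: 1.75
eef_pos: [0.4934, 0.2882, 0.2229]
tcp_rot: [[-1.0, -0.001, 0.001], [-0.001, 1.0, 0.001], [-0.001, 0.001, -1.0]]
ft_force: [0.4, 0.8, -0.5]
width: 0.999
finger_force: 0.0
```

Call:
jog_arm --rows '[{"xyz":[-0.04,-0.16,0],"delta_rot":[0,0,0]},{"xyz":[-0.08,-0.32,0],"delta_rot":[0,0,0]},{"xyz":[-0.12,-0.48,0],"delta_rot":[0,0,0]},{"xyz":[-0.16,-0.64,0],"delta_rot":[0,0,0]},{"xyz":[-0.2,-0.8,0],"delta_rot":[0,0,0]}]'

```text
time: 2.25
eef_pos: [0.553, 0.0481, 0.2229]
tcp_rot: [[-1.0, -0.001, 0.001], [-0.001, 1.0, 0.0], [-0.001, 0.0, -1.0]]
ft_force: [0.9, 1.1, -0.0]
width: 1.0
finger_force: 0.0
```

Call:
jog_arm --rows '[{"xyz":[-0.03,-0.16,0],"delta_rot":[0,0,0]},{"xyz":[-0.06,-0.32,0],"delta_rot":[0,0,0]},{"xyz":[-0.09,-0.48,0],"delta_rot":[0,0,0]},{"xyz":[-0.12,-0.62,0],"delta_rot":[0,0,0]},{"xyz":[-0.14,-0.7,0],"delta_rot":[0,0,0]}]'

```text
time: 2.75
eef_pos: [0.5946, -0.1649, 0.2228]
tcp_rot: [[-1.0, 0.004, 0.001], [0.004, 1.0, -0.002], [-0.001, -0.002, -1.0]]
ft_force: [0.1, -0.8, -0.2]
width: 0.998
finger_force: 0.0
```

Call:
jog_arm --rows '[{"xyz":[-0.05,-0.12,0],"delta_rot":[0,0,0]},{"xyz":[-0.1,-0.24,0],"delta_rot":[0,0,0]},{"xyz":[-0.13,-0.32,0],"delta_rot":[0,0,0]},{"xyz":[-0.13,-0.33,0],"delta_rot":[0,0,0]},{"xyz":[-0.13,-0.33,0],"delta_rot":[0,0,0]}]'

```text
time: 3.25
eef_pos: [0.6336, -0.2594, 0.2221]
tcp_rot: [[-1.0, 0.001, -0.001], [0.001, 1.0, 0.0], [0.001, 0.0, -1.0]]
ft_force: [0.1, 1.1, 1.1]
width: 1.001
finger_force: 0.0
```

```bash
python3 - <<'E'
from h import *
im=cams.get_image("wrist"); cv2.imwrite("pics/w1.png",im["img"])
for q in ["key_head","lock_face","lamp_unit"]:
    for r in cams.place_of("wrist",q): print(q,np.array(r["at"]),round(r["confidence"],2),proj(im,r["at"])[0].round())
for r in cams.masks_of("wrist","key_head")[:2]:
    m=r["mask"]; ys,xs=np.where(m); print("mask",r["confidence"],m.sum(),xs.min(),xs.max(),ys.min(),ys.max(),cv2.minAreaRect(np.c_[xs,ys].astype(np.float32)))
s=sensors.get_state(); print(s["time"],s["eef_pos"],s["qpos"],s["tcp_rot"])
print(proj(im,[[.634,-.26,.068],[.634,-.26,.11],[.70,-.26,.068],[.634,-.2,.068]]))
np.savez("w1.npz",**{k:im[k] for k in("intrinsics","rvec","tvec")})
E
```

```text
key_head [ 0.6369 -0.2627  0.0966] 0.71 [318. 237.]
lock_face [ 0.6831 -0.4501  0.0707] 0.92 [109. 281.]
lock_face [ 0.6386 -0.258   0.0653] 0.7 [324. 230.]
lamp_unit [ 0.4741 -0.282  -0.001 ] 0.97 [298.  44.]
lamp_unit [ 0.6571 -0.2618  0.003 ] 0.87 [320. 234.]
lamp_unit [ 0.7057 -0.4522  0.0001] 0.73 [146. 278.]
mask 0.68 592 313 331 212 257 ((322.0, 234.5), (45.0, 18.0), 90.0)
3.5 [ 0.6341 -0.2571  0.2227] [ 0.142   0.489   0.2681  1.5226 -0.1379  1.1486  2.0104] [[-1.     -0.0028  0.0002]
 [-0.0028  1.      0.0009]
 [-0.0002  0.0009 -1.    ]]
[[321.8332 225.8918]
 [321.6359 237.5642]
 [322.0899 296.957 ]
 [391.2261 225.7125]]
```

View pics/w1.png

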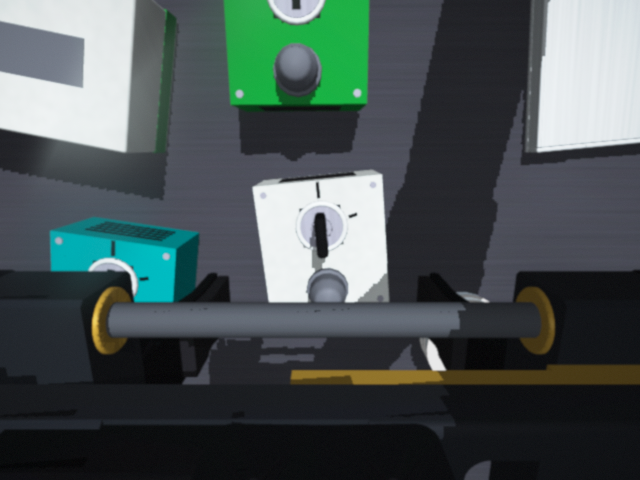

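The wrist view shows the white unit with its key at (321,233). The dome is at (327,288), the long mark at (318,189) and the short mark at (353,215). The unit is turned by a few degrees, so next I'm working out its yaw and the lock centre.

```bash
python3 - <<'E'
from h import *
im=dict(np.load("w1.npz"))
a,b=ray(im,(263,197),.065),ray(im,(375,184),.065); d=b-a; print("y-axis",np.degrees(np.arctan2(-d[0],d[1])),np.linalg.norm(d))
a,b=ray(im,(255,186),.065),ray(im,(382,172),.065); d=b-a; print("edge",np.degrees(np.arctan2(-d[0],d[1])),np.linalg.norm(d))
a,b=ray(im,(255,186),.065),ray(im,(267,301),.065); d=b-a; print("left edge",np.degrees(np.arctan2(d[1],d[0])))
a,b=ray(im,(382,172),.065),ray(im,(388,301),.065); d=b-a; print("right edge",np.degrees(np.arctan2(d[1],d[0])))
print(ray(im,(321,226),.068), "mark",ray(im,(318,189),.068),"short",ray(im,(353,215),.068),"head top",ray(im,(321,236),.11))
g=cv2.imread("pics/w1.png"); p=g[195:262,295:350]
# ring: bright bluish face fit; key: dark pixels
dk=(p.max(2)<60).astype(np.uint8); n,l,st,c=cv2.connectedComponentsWithStats(dk)
for i in range(1,n):
    if st[i,4]>60:
        ys,xs=np.where(l==i); print("dark",st[i],cv2.minAreaRect(np.c_[xs+295,ys+195].astype(np.float32)),c[i]+[295,195])
cv2.imwrite("pics/w1c.png",cv2.resize(g[165:315,240:400],None,fx=4,fy=4,interpolation=cv2.INTER_CUBIC)[:600])
E
```

```text
y-axis 6.451574353217327 0.09614922481240194
edge 6.074189974131003 0.10812184277052943
left edge 3.25305023826021
right edge 4.7833553606855705
[ 0.6341 -0.2607  0.068 ] mark [ 0.6022 -0.2631  0.068 ] short [ 0.6245 -0.2332  0.068 ] head top [ 0.6328 -0.2605  0.11  ]
dark [ 20  19  12  44 433] ((320.3310546875, 235.47244262695312), (43.34974670410156, 10.54677677154541), 85.2363510131836) [320.485  235.2933]
```

View pics/w1c.png

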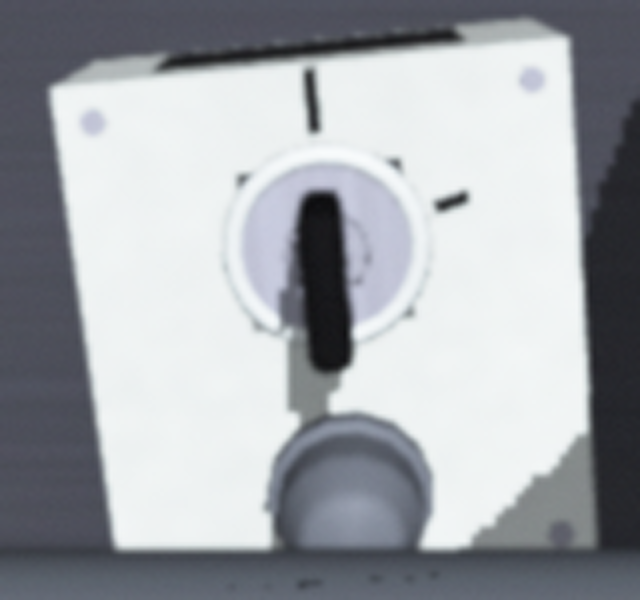

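Call:
jog_arm --rows '[{"xyz":[0,-0.005,0.1],"delta_rot":[0,0,-0.05]},{"xyz":[0,-0.005,0.22],"delta_rot":[0,0,-0.083]},{"xyz":[0,-0.005,0.34],"delta_rot":[0,0,-0.083]},{"xyz":[0,-0.005,0.43],"delta_rot":[0,0,-0.083]},{"xyz":[0,-0.005,0.485],"delta_rot":[0,0,-0.083]}]' --claw 50

```text
time: 4.0
eef_pos: [0.6329, -0.2588, 0.0747]
tcp_rot: [[-0.996, -0.089, -0.003], [-0.089, 0.996, 0.002], [0.003, 0.002, -1.0]]
ft_force: [0.7, 0.3, 0.4]
width: 0.638
finger_force: 0.0
```

```bash
python3 - <<'E'
from h import *
im=cams.get_image("wrist"); cv2.imwrite("pics/w2.png",im["img"])
s=sensors.get_state(); print(s["time"],s["eef_pos"],s["ft_force"],s["width"],s["tcp_rot"][0])
p=s["eef_pos"]; R=np.array(s["tcp_rot"])
print(proj(im,[p-0.019*R[:,2], p+0.02*R[:,1]-.019*R[:,2],p-0.02*R[:,1]-.019*R[:,2]]))
for q in ["key_head"]:
    for r in cams.place_of("wrist",q): print(q,np.array(r["at"]),round(r["confidence"],2),proj(im,r["at"])[0].round())
E
```

```text
4.05 [ 0.6319 -0.2585  0.0727] [-0.3944 -0.0749 -1.6368] 0.6131928870623661 [-0.9961 -0.0885 -0.0059]
[[322.5935 308.1645]
 [370.1831 308.1272]
 [275.0326 308.2017]]
```

View pics/w2.png

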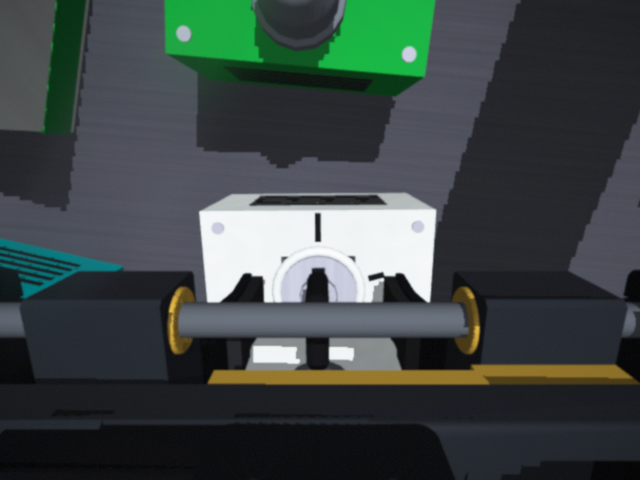

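The key is at column ~317 and the tool centre at ~322, with the edges well aligned. So the key is about 2 mm towards tool -y. I'm checking the ring centre before closing.

```bash
python3 - <<'E'
from h import *
s=sensors.get_state()
im=cams.get_image("wrist"); g=im["img"]; p=s["eef_pos"]; R=np.array(s["tcp_rot"])
# ring: sample outer white->shadow hard; use face (bluish) region
hsv=cv2.cvtColor(g,cv2.COLOR_BGR2HSV); 
m=((g[...,0].astype(int)-g[...,1]>12)&(g[...,2]>120)).astype(np.uint8); m[:240]=0; m[300:]=0; m[:,:265]=0; m[:,375:]=0
ys,xs=np.where(m); print(m.sum(),xs.min(),xs.max(),ys.min())
pts=[]
for y in range(ys.min(),298,3):
    r=xs[ys==y]
    if len(r)>3: pts+= [(r.min(),y),(r.max(),y)]
A=np.array(pts,float)
from scipy.optimize import least_squares
f=least_squares(lambda q:np.hypot(A[:,0]-q[0],A[:,1]-q[1])-q[2],[318,290,38],loss="soft_l1"); print(f.x,f.cost)
w=ray(im,f.x[:2],.068); print("lock",w,"tcp",p,"tool-frame shift mm",1e3*R.T@(w-p))
d=ray(im,(f.x[0]+f.x[2],f.x[1]),.068)-w; print("face radius",np.linalg.norm(d))
E
```

```text
1995 281 356 257
[318.5344 293.7849  37.4063] 2.196879570454859
lock [ 0.6351 -0.2605  0.068 ] tcp [ 0.6326 -0.259   0.0747] tool-frame shift mm [-2.4109 -1.6953  6.6866]
face radius 0.018108730220166694
```

Call:
jog_arm --rows '[{"xyz":[-0.007,-0.006,-0.017],"delta_rot":[0,0,0]},{"xyz":[-0.007,-0.006,-0.017],"delta_rot":[0,0,0]},{"xyz":[-0.007,-0.006,-0.017],"delta_rot":[0,0,0]},{"xyz":[-0.007,-0.006,-0.017],"delta_rot":[0,0,0]},{"xyz":[-0.007,-0.006,-0.017],"delta_rot":[0,0,0]}]'

```text
time: 4.65
eef_pos: [0.6362, -0.262, 0.0824]
tcp_rot: [[-0.996, -0.087, 0.0], [-0.087, 0.996, 0.0], [-0.0, 0.0, -1.0]]
ft_force: [-0.1, -0.3, -0.3]
width: 0.575
finger_force: 0.0
```

Call:
jog_arm --rows '[{"xyz":[0,0,0],"delta_rot":[0,0,0]},{"xyz":[0,0,0],"delta_rot":[0,0,0]},{"xyz":[0,0,0],"delta_rot":[0,0,0]},{"xyz":[0,0,0],"delta_rot":[0,0,0]},{"xyz":[0,0,0],"delta_rot":[0,0,0]}]' --claw 0

```text
time: 5.15
eef_pos: [0.6362, -0.262, 0.082]
tcp_rot: [[-0.996, -0.087, -0.0], [-0.087, 0.996, 0.0], [0.0, 0.0, -1.0]]
ft_force: [0.5, 0.4, 0.4]
width: 0.206
finger_force: 0.0
```

Call:
jog_arm --rows '[{"xyz":[0,0,0],"delta_rot":[0,0,0]},{"xyz":[0,0,0],"delta_rot":[0,0,0]},{"xyz":[0,0,0],"delta_rot":[0,0,0]},{"xyz":[0,0,0],"delta_rot":[0,0,0]},{"xyz":[0,0,0],"delta_rot":[0,0,0]}]'

```text
time: 5.65
eef_pos: [0.6361, -0.2617, 0.082]
tcp_rot: [[-0.996, -0.088, -0.0], [-0.088, 0.996, 0.001], [0.0, 0.001, -1.0]]
ft_force: [0.4, 1.9, -0.2]
width: 0.099
finger_force: 30.0
```

Gripped with 30 N and only a small side force. I'm starting the turn in steps and watching the force.

Call:
jog_arm --rows '[{"xyz":[0,0.003,0],"delta_rot":[0,0,0]},{"xyz":[0,0.002,0],"delta_rot":[0,0,0.1]},{"xyz":[0,0.002,0],"delta_rot":[0,0,0.2]},{"xyz":[0,0.002,0],"delta_rot":[0,0,0.3]},{"xyz":[0,0.001,0],"delta_rot":[0,0,0.4]}]'

```text
time: 6.15
eef_pos: [0.6361, -0.2616, 0.0821]
tcp_rot: [[-0.944, 0.329, -0.0], [0.329, 0.944, 0.0], [0.0, 0.0, -1.0]]
ft_force: [0.1, 2.1, 0.1]
width: 0.101
finger_force: 30.0
```

```bash
python3 - <<'E'
from h import *
s=sensors.get_state(); print(s["time"],s["eef_pos"],s["ft_force"],s["wrist_torque"],s["width"],s["qpos"],s["tcp_rot"][0])
E
```

```text
6.15 [ 0.6361 -0.2616  0.0821] [0.1391 2.1092 0.105 ] [0.1744 0.1281 0.0306] 0.10092749148528571 [ 0.1086  0.6384  0.3277  1.6405 -0.2467  0.9038  1.7651] [-0.9443  0.3291 -0.0001]
```

Call:
jog_arm --rows '[{"xyz":[0,0.002,0],"delta_rot":[0,0,0.12]},{"xyz":[0,0.002,0],"delta_rot":[0,0,0.24]},{"xyz":[0,0.002,0],"delta_rot":[0,0,0.36]},{"xyz":[0,0.002,0],"delta_rot":[0,0,0.48]},{"xyz":[0,0.002,0],"delta_rot":[0,0,0.6]}]'

```text
time: 6.65
eef_pos: [0.6357, -0.2621, 0.0821]
tcp_rot: [[-0.569, 0.822, -0.001], [0.822, 0.569, -0.001], [-0.0, -0.002, -1.0]]
ft_force: [-2.0, -0.9, -0.5]
width: 0.101
finger_force: 30.0
```

Call:
jog_arm --rows '[{"xyz":[0,0,0],"delta_rot":[0,0,0.08]},{"xyz":[0,0,0],"delta_rot":[0,0,0.16]},{"xyz":[0,0,0],"delta_rot":[0,0,0.22]},{"xyz":[0,0,0],"delta_rot":[0,0,0.26]},{"xyz":[0,0,0],"delta_rot":[0,0,0.28]}]'

```text
time: 7.15
eef_pos: [0.6353, -0.2623, 0.0821]
tcp_rot: [[-0.311, 0.95, -0.002], [0.95, 0.311, -0.001], [-0.001, -0.002, -1.0]]
ft_force: [-2.7, -1.2, 1.5]
width: 0.099
finger_force: 30.0
```

```bash
python3 - <<'E'
from h import *
s=sensors.get_state(); print(s["time"],s["eef_pos"],s["ft_force"],s["wrist_torque"],s["width"],s["qpos"],s["tcp_rot"][0]); R=s["tcp_rot"]
print("yaw of tool y",np.degrees(np.arctan2(R[1][1],R[0][1])))
im=cams.get_image("wrist"); cv2.imwrite("pics/w3.png",im["img"])
E
```

```text
7.15 [ 0.6353 -0.2623  0.0821] [-2.6777 -1.1797  1.5466] [-0.4058  0.6287  0.0702] 0.09920156148193504 [-0.0427  0.6812  0.5648  1.6509 -0.4291  0.9373  0.9961] [-0.3112  0.9503 -0.0017]
yaw of tool y 18.1344894266384
```

View pics/w3.png

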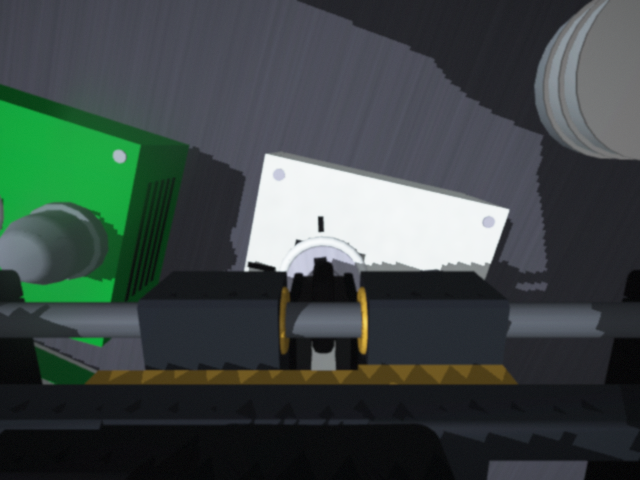

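The short mark at (320,223) now lines up with the key at (320,265), so it is at or close to the stop. I'm pressing a few degrees further to confirm.

Call:
jog_arm --rows '[{"xyz":[0,0,0],"delta_rot":[0,0,0.02]},{"xyz":[0,0,0],"delta_rot":[0,0,0.04]},{"xyz":[0,0,0],"delta_rot":[0,0,0.06]},{"xyz":[0,0,0],"delta_rot":[0,0,0.06]},{"xyz":[0,0,0],"delta_rot":[0,0,0.06]}]'

```text
time: 7.7
eef_pos: [0.6356, -0.2621, 0.0821]
tcp_rot: [[-0.251, 0.968, -0.001], [0.968, 0.251, -0.001], [-0.001, -0.001, -1.0]]
ft_force: [-4.0, -3.2, 0.7]
width: 0.102
finger_force: 30.0
```

```bash
python3 - <<'E'
from h import *
s=sensors.get_state(); print(s["time"],s["eef_pos"],s["ft_force"],s["wrist_torque"],s["width"]); R=s["tcp_rot"]
print("yaw of tool y",np.degrees(np.arctan2(R[1][1],R[0][1])))
E
```

```text
7.7 [ 0.6356 -0.2621  0.0821] [-4.0153 -3.2058  0.6548] [-0.8354  1.1115  0.0313] 0.10181583204601392
yaw of tool y 14.562244614475315
```

Call:
jog_arm --rows '[{"xyz":[-0.001,-0.0025,0],"delta_rot":[0,0,0.02]},{"xyz":[-0.001,-0.0025,0],"delta_rot":[0,0,0.04]},{"xyz":[-0.001,-0.0025,0],"delta_rot":[0,0,0.06]},{"xyz":[-0.001,-0.0025,0],"delta_rot":[0,0,0.06]},{"xyz":[-0.001,-0.0025,0],"delta_rot":[0,0,0.06]}]'

```text
time: 8.2
eef_pos: [0.6353, -0.2622, 0.0821]
tcp_rot: [[-0.191, 0.982, -0.001], [0.982, 0.191, -0.001], [-0.001, -0.001, -1.0]]
ft_force: [-4.6, -2.7, 1.6]
width: 0.1
finger_force: 30.0
```

```bash
cat > st.py <<'E'
from h import *
import sys
s=sensors.get_state(); R=s["tcp_rot"]
print(s["time"],s["eef_pos"],s["ft_force"],s["wrist_torque"],s["width"],s["qpos"])
print("yaw of tool y",np.degrees(np.arctan2(R[1][1],R[0][1])))
if len(sys.argv)>1:
    im=cams.get_image("wrist"); g=im["img"]; cv2.imwrite(sys.argv[1],g)
    cv2.imwrite(sys.argv[1].replace(".","c."),cv2.resize(g[200:380,220:420],None,fx=3,fy=3,interpolation=cv2.INTER_CUBIC))
E
python3 st.py pics/w4.png
```

```text
8.2 [ 0.6353 -0.2622  0.0821] [-4.6404 -2.7382  1.6427] [-0.8208  1.1393  0.2964] 0.09995997639082974 [-0.0617  0.6887  0.5961  1.6528 -0.455   0.9431  0.893 ]
yaw of tool y 11.01092835771188
```

View pics/w4c.png

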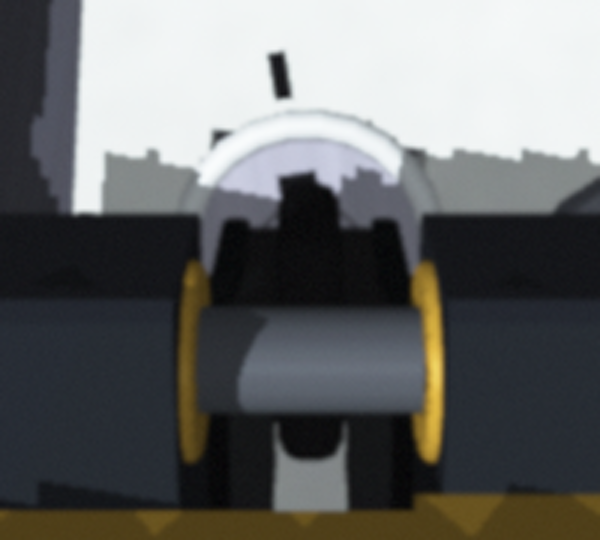

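The torque rose to 0.30 N m, so the lock is at its stop with about 9° of slack in the keyway. I'm turning back.

Call:
jog_arm --rows '[{"xyz":[0,0,0],"delta_rot":[0,0,-0.13]},{"xyz":[0,0,0],"delta_rot":[0,0,-0.26]},{"xyz":[0,0,0],"delta_rot":[0,0,-0.39]},{"xyz":[0,0,0],"delta_rot":[0,0,-0.52]},{"xyz":[0,0,0],"delta_rot":[0,0,-0.65]}]'

```text
time: 8.75
eef_pos: [0.636, -0.2618, 0.082]
tcp_rot: [[-0.769, 0.639, 0.001], [0.639, 0.769, -0.0], [-0.001, 0.0, -1.0]]
ft_force: [-1.8, -3.7, -1.5]
width: 0.105
finger_force: 30.0
```

Call:
jog_arm --rows '[{"xyz":[0,0,0],"delta_rot":[0,0,-0.13]},{"xyz":[0,0,0],"delta_rot":[0,0,-0.26]},{"xyz":[0,0,0],"delta_rot":[0,0,-0.39]},{"xyz":[0,0,0],"delta_rot":[0,0,-0.52]},{"xyz":[0,0,0],"delta_rot":[0,0,-0.65]}]'

```text
time: 9.25
eef_pos: [0.6363, -0.2611, 0.082]
tcp_rot: [[-1.0, 0.013, 0.001], [0.013, 1.0, 0.001], [-0.001, 0.001, -1.0]]
ft_force: [-2.9, -0.7, -1.6]
width: 0.1
finger_force: 30.0
```

Call:
jog_arm --rows '[{"xyz":[0,0,0],"delta_rot":[0,0,-0.04]},{"xyz":[0,0,0],"delta_rot":[0,0,-0.08]},{"xyz":[0,0,0],"delta_rot":[0,0,-0.12]},{"xyz":[0,0,0],"delta_rot":[0,0,-0.15]},{"xyz":[0,0,0],"delta_rot":[0,0,-0.15]}]'

```text
time: 9.75
eef_pos: [0.6363, -0.2609, 0.082]
tcp_rot: [[-0.99, -0.139, 0.001], [-0.139, 0.99, 0.001], [-0.001, 0.001, -1.0]]
ft_force: [-1.5, -1.3, -1.1]
width: 0.102
finger_force: 30.0
```

```bash
python3 st.py pics/w5.png
```

```text
9.75 [ 0.6363 -0.2609  0.082 ] [-1.5479 -1.2944 -1.1108] [-0.2273  0.2529 -0.028 ] 0.10157519942568016 [ 0.19    0.6261  0.2045  1.6358 -0.1549  0.8952  2.1643]
yaw of tool y 98.00257789613764
```

View pics/w5c.png

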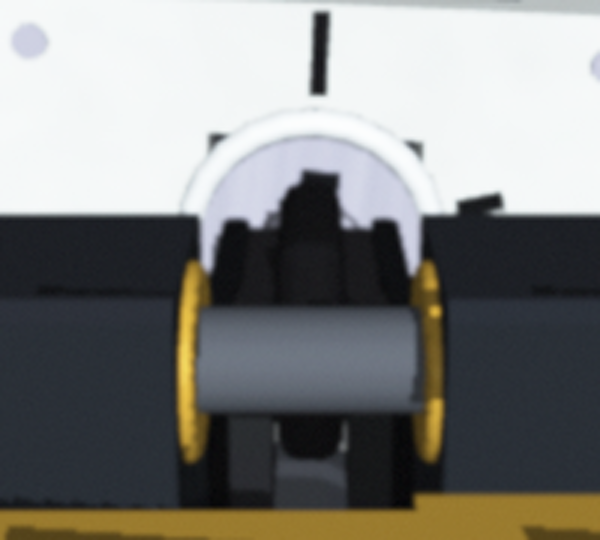

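The key, on the image's centre line, is about 3° past the long mark at (320,50), with no stop torque yet. I'm continuing through the slack.

Call:
jog_arm --rows '[{"xyz":[0,0,0],"delta_rot":[0,0,-0.03]},{"xyz":[0,0,0],"delta_rot":[0,0,-0.06]},{"xyz":[0,0,0],"delta_rot":[0,0,-0.09]},{"xyz":[0,0,0],"delta_rot":[0,0,-0.09]},{"xyz":[0,0,0],"delta_rot":[0,0,-0.09]}]'

```text
time: 10.3
eef_pos: [0.6362, -0.2609, 0.082]
tcp_rot: [[-0.973, -0.232, 0.001], [-0.232, 0.973, 0.001], [-0.001, 0.001, -1.0]]
ft_force: [0.1, 1.2, -1.9]
width: 0.099
finger_force: 30.0
```

```bash
python3 st.py
```

```text
10.3 [ 0.6362 -0.2609  0.082 ] [ 0.1241  1.1888 -1.9379] [ 0.2773 -0.129  -0.0857] 0.09895091940897735 [ 0.2062  0.6244  0.1804  1.6349 -0.1365  0.8943  2.2439]
yaw of tool y 103.42318542714484
```

Call:
jog_arm --rows '[{"xyz":[0,0,0],"delta_rot":[0,0,-0.02]},{"xyz":[0,0,0],"delta_rot":[0,0,-0.04]},{"xyz":[0,0,0],"delta_rot":[0,0,-0.04]},{"xyz":[0,0,0],"delta_rot":[0,0,-0.04]},{"xyz":[0,0,0],"delta_rot":[0,0,-0.04]}]'

```text
time: 10.8
eef_pos: [0.6362, -0.2609, 0.0821]
tcp_rot: [[-0.962, -0.273, 0.001], [-0.273, 0.962, 0.001], [-0.001, 0.001, -1.0]]
ft_force: [2.2, 3.1, -2.6]
width: 0.101
finger_force: 30.0
```

```bash
python3 st.py
```

```text
10.8 [ 0.6362 -0.2609  0.0821] [ 2.1688  3.1078 -2.5632] [ 0.703  -0.4933 -0.3549] 0.10070446431771157 [ 0.2133  0.6237  0.1699  1.6344 -0.1284  0.8941  2.2791]
yaw of tool y 105.81537988763321
```

Stop torque at the start side, so the lock is back at 0. I'm relaxing to mid-slack, then pulling up gently.

Call:
jog_arm --rows '[{"xyz":[0,0,0],"delta_rot":[0,0,0.1]},{"xyz":[0,0,0],"delta_rot":[0,0,0.165]},{"xyz":[0,0,0],"delta_rot":[0,0,0.165]},{"xyz":[0,0,-0.015],"delta_rot":[0,0,0.165]},{"xyz":[0,0,-0.03],"delta_rot":[0,0,0.165]}]'

```text
time: 11.3
eef_pos: [0.6351, -0.2616, 0.0912]
tcp_rot: [[-0.995, -0.104, -0.001], [-0.104, 0.995, 0.0], [0.001, 0.001, -1.0]]
ft_force: [-0.3, 2.6, -2.3]
width: 0.104
finger_force: 30.0
```

```bash
python3 st.py
```

```text
11.3 [ 0.6351 -0.2616  0.0912] [-0.2522  2.5679 -2.2647] [ 0.487   0.0692 -0.0207] 0.10446150239314662 [ 0.1825  0.6161  0.2169  1.6312 -0.1576  0.9129  2.1327]
yaw of tool y 95.98059365503069
```

Call:
jog_arm --rows '[{"xyz":[0,0,-0.025],"delta_rot":[0,0,0]},{"xyz":[0,0,-0.05],"delta_rot":[0,0,0]},{"xyz":[0,0,-0.08],"delta_rot":[0,0,0]},{"xyz":[0,0,-0.12],"delta_rot":[0,0,0]},{"xyz":[0,0,-0.17],"delta_rot":[0,0,0]}]'

```text
time: 11.8
eef_pos: [0.6356, -0.2625, 0.1434]
tcp_rot: [[-0.995, -0.102, 0.0], [-0.102, 0.995, -0.001], [-0.0, -0.001, -1.0]]
ft_force: [-0.0, 0.4, -0.9]
width: 0.098
finger_force: 30.0
```

Call:
jog_arm --rows '[{"xyz":[0,0,-0.07],"delta_rot":[0,0,0]},{"xyz":[0,0,-0.14],"delta_rot":[0,0,0]},{"xyz":[0,0,-0.21],"delta_rot":[0,0,0]},{"xyz":[0,0,-0.24],"delta_rot":[0,0,0]},{"xyz":[0,0,-0.24],"delta_rot":[0,0,0]}]'

```text
time: 12.3
eef_pos: [0.6366, -0.2625, 0.2165]
tcp_rot: [[-0.995, -0.103, 0.004], [-0.103, 0.995, -0.002], [-0.004, -0.002, -1.0]]
ft_force: [0.8, -0.0, 0.1]
width: 0.099
finger_force: 30.0
```

```bash
python3 st.py; python3 - <<'E'
from h import *
im=cams.get_image("scene"); g=im["img"]
a=cv2.resize(g[150:350,170:470],None,fx=2.5,fy=2.5,interpolation=cv2.INTER_CUBIC); cv2.imwrite("pics/s2.png",a)
for c in ["scene"]:
  for q in ["key_tip","key_head","tray"]:
    for r in cams.place_of(c,q): print(q,np.array(r["at"]),round(r["confidence"],2))
E
```

```text
12.3 [ 0.6366 -0.2625  0.2165] [ 0.7783 -0.0078  0.1311] [ 0.0485  0.015  -0.0065] 0.09866600466864776 [ 0.1645  0.4972  0.2442  1.5208 -0.1275  1.135   2.1073]
yaw of tool y 95.89482266846679
key_tip [ 0.6324 -0.2633  0.1705] 0.77
tray [0.4893 0.0055 0.0006] 0.72
```

View pics/s2.png

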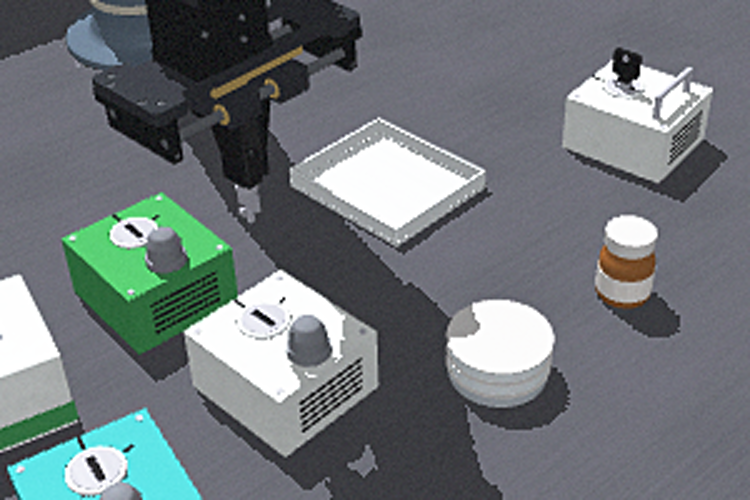

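The key is fully out and held, with the tip at about z=0.17. The white lamp unit's lock slot points the same way as its look-alikes' locks, and the tray is empty. I'm carrying the key over the tray, then tilting it so it lies down in a known direction.

Call:
jog_arm --rows '[{"xyz":[0.03,0.07,0],"delta_rot":[0,0,0]},{"xyz":[0.07,0.16,0],"delta_rot":[0,0,0]},{"xyz":[0.115,0.262,0],"delta_rot":[0,0,0]},{"xyz":[0.16,0.364,0],"delta_rot":[0,0,0]},{"xyz":[0.205,0.466,0],"delta_rot":[0,0,0]}]'

```text
time: 13.0
eef_pos: [0.5588, -0.1277, 0.2129]
tcp_rot: [[-0.995, -0.103, -0.002], [-0.103, 0.995, 0.0], [0.002, 0.0, -1.0]]
ft_force: [0.6, -0.0, 0.2]
width: 0.102
finger_force: 30.0
```

Call:
jog_arm --rows '[{"xyz":[0.05,0.114,0],"delta_rot":[0,0,0]},{"xyz":[0.1,0.228,0],"delta_rot":[0,0,0]},{"xyz":[0.15,0.342,0],"delta_rot":[0,0,0]},{"xyz":[0.19,0.433,0],"delta_rot":[0,0,0]},{"xyz":[0.205,0.466,0],"delta_rot":[0,0,0]}]'

```text
time: 13.5
eef_pos: [0.4826, 0.0066, 0.2133]
tcp_rot: [[-0.994, -0.107, -0.002], [-0.107, 0.994, 0.001], [0.002, 0.001, -1.0]]
ft_force: [0.1, -0.5, 0.0]
width: 0.102
finger_force: 30.0
```

Call:
jog_arm --rows '[{"xyz":[0,0,0.06],"delta_rot":[0,0.12,0]},{"xyz":[0,0,0.13],"delta_rot":[0,0.25,0]},{"xyz":[0,0,0.2],"delta_rot":[0,0.38,0]},{"xyz":[0,0,0.27],"delta_rot":[0,0.51,0]},{"xyz":[0,0,0.3],"delta_rot":[0,0.63,0]}]'

```text
time: 14.0
eef_pos: [0.4846, 0.0029, 0.1219]
tcp_rot: [[-0.782, -0.102, -0.615], [-0.08, 0.995, -0.064], [0.619, -0.001, -0.786]]
ft_force: [0.8, 1.0, -0.7]
width: 0.099
finger_force: 30.0
```

```bash
python3 - <<'E'
from h import *
im=cams.get_image("scene")
for q in ["key_tip"]:
    for r in cams.place_of("scene",q): print(q,np.array(r["at"]),round(r["confidence"],2))
for _ in range(2): cams.get_image("scene")
s=sensors.get_state(); R=np.array(s["tcp_rot"]); p=np.array(s["eef_pos"]); tip=p+.046*R[:,2]
print(s["time"],p,R,s["width"],"tip",tip)
print("shift to go, norm", R.T@(np.array([.455,.003,.011])-tip)/.3)
E
```

```text
14.2 [0.4845 0.003  0.1229] [[-0.7855 -0.1022 -0.6104]
 [-0.0802  0.9948 -0.0633]
 [ 0.6136 -0.0007 -0.7896]] 0.1000729777629005 tip [0.4564 0.0001 0.0866]
shift to go, norm [-0.1517  0.0103  0.2013]
```

Call:
jog_arm --rows '[{"xyz":[-0.04,0.003,0.053],"delta_rot":[0,0,0]},{"xyz":[-0.08,0.006,0.106],"delta_rot":[0,0,0]},{"xyz":[-0.12,0.01,0.16],"delta_rot":[0,0,0]},{"xyz":[-0.145,0.01,0.193],"delta_rot":[0,0,0]},{"xyz":[-0.152,0.01,0.201],"delta_rot":[0,0,0]}]'

```text
time: 14.7
eef_pos: [0.483, 0.0063, 0.0492]
tcp_rot: [[-0.787, -0.103, -0.609], [-0.081, 0.995, -0.063], [0.612, 0.0, -0.791]]
ft_force: [0.6, 0.5, -0.2]
width: 0.102
finger_force: 30.0
```

Call:
jog_arm --rows '[{"xyz":[0,0,0],"delta_rot":[0,0,0]},{"xyz":[0,0,0],"delta_rot":[0,0,0]},{"xyz":[0,0,0],"delta_rot":[0,0,0]},{"xyz":[0,0,0],"delta_rot":[0,0,0]},{"xyz":[0,0,0],"delta_rot":[0,0,0]}]' --claw 40

```text
time: 15.2
eef_pos: [0.4835, 0.0067, 0.0488]
tcp_rot: [[-0.786, -0.103, -0.609], [-0.081, 0.995, -0.063], [0.612, 0.0, -0.791]]
ft_force: [-0.1, 0.9, -0.5]
width: 0.43
finger_force: 0.0
```

Call:
jog_arm --rows '[{"xyz":[0,0,-0.04],"delta_rot":[0,0,0]},{"xyz":[0,0,-0.12],"delta_rot":[0,0,0]},{"xyz":[0,0,-0.25],"delta_rot":[0,0,0]},{"xyz":[0,0,-0.38],"delta_rot":[0,0,0]},{"xyz":[0,0,-0.45],"delta_rot":[0,0,0]}]'

```text
time: 15.7
eef_pos: [0.5686, 0.0155, 0.1583]
tcp_rot: [[-0.789, -0.103, -0.605], [-0.082, 0.995, -0.063], [0.609, -0.0, -0.793]]
ft_force: [-0.1, 0.1, -0.3]
width: 0.458
finger_force: 0.0
```

```bash
python3 - <<'E'
from h import *
s=sensors.get_state(); print(s["time"],s["eef_pos"],s["width"])
im=cams.get_image("wrist"); cv2.imwrite("pics/w6.png",im["img"])
im=cams.get_image("scene"); g=im["img"]; cv2.imwrite("pics/s3.png",cv2.resize(g[130:330,180:480],None,fx=2.5,fy=2.5,interpolation=cv2.INTER_CUBIC))
for c in ["scene","wrist"]:
  for q in ["key_tip","key_head"]:
    for r in cams.place_of(c,q): print(c,q,np.array(r["at"]),round(r["confidence"],2))
E
```

```text
15.7 [0.5686 0.0155 0.1583] 0.4581354773765692
scene key_tip [ 0.4572 -0.0046  0.0205] 0.72
scene key_head [0.5178 0.0057 0.0165] 0.62
wrist key_tip [ 0.4596 -0.0001  0.022 ] 0.88
wrist key_head [0.5228 0.0114 0.0233] 0.93
wrist key_head [0.4585 0.0024 0.0217] 0.3
```

View pics/s3.png

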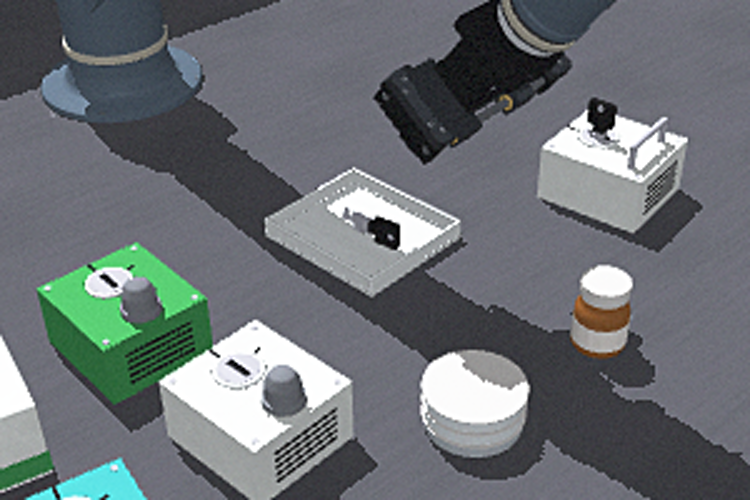

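The picture shows the key lying flat in the tray at about (375,228), the lock slot back in its start direction, and everything else in place. I'm handing the job in.

```bash
python3 -c "
from bench import workorder
print(workorder.sign_off())"
```

```text
the job is handed in; nothing more can be done
None
```

The lamp unit's key was turned clockwise to the stop, turned back to the start, pulled out and laid in the metal tray; the job was handed in at about 16 s of the 51 s allowed, with nothing else touched.

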